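Wedge a row of clay pots tight in its carrier

ROBOT

A 6-joint arm with a two-finger parallel gripper is mounted at the origin on the work surface. World frame = base frame: x ahead of the robot, y to its left, z up, the work surface at z = 0. Lengths are in m, angles in rad, forces in N, time in s.
With the tool pointing down it reaches from about 0.425 to 0.95 m from the base axis. Payload 3.5 kg.
Tool frame: the origin (TCP) lies between the finger pads; the fingertips stand 19 mm ahead of it and the grasp point (between the pads) is the TCP; z points along the fingers, y is the line along which they close (so a half turn about z gives the same grasp; the last joint's range is limited). The gripper opens to 85 mm and grips with 20 to 120 N. Pads are 22 mm wide; open, the fingers measure 114 mm over their backs; the gripper's body (76 mm by 85 mm) begins 54 mm behind the grasp point. The pads swing forward as they close: fully open they stand 13 mm farther back than shut.
Start: joints at [-1.297, 0.286, 1.577, -0, 1.279, -0.15], TCP at [0.278, -0.615, 0.25] pointing down, gripper open.
Joint ranges: [-2.77, 2.77], [-0.9, 2.22], [0.21, 2.48], [-1.53, 4.67], [0.24, 2.81], [-2.84, 2.84]. Speed limits (rad/s): [2.79, 2.79, 3.14, 3.14, 3.14, 3.14].

INTERFACE

Orientations are given as a unit quaternion [x, y, z, w].
In Python, from plant import get_state, cams, ctrl gives the robot as it stands. The module is installed in compiled form; this text tells all that it offers.
- The arm moves only by the tool jog_arm, never from a script. Its argument "deltas" is text: rows parted by semicolons, each of 6 numbers parted by spaces: the shift along the world's x, y, z normalised to -1 to 1, where 1 is 0.02 m, then the turn, a rotation vector about the world's x, y, z normalised to -1 to 1, where 1 is 0.1 rad. In form: x y z ax ay az; .... A call has 1 to 20 rows; each row shifts and turns the commanded pose from where the row before left it; what a row does not reach is not made up. A row lasts 1/8 s, in which the tool goes at most 62.5 mm and 10.7 degrees, less where a joint would pass 70% of its speed; a pose out of reach is approached as far as the arm can. A call with a number of a shift or a turn outside -1 to 1 is refused whole. A call with a gripper value outside its range is refused whole. "gripper" is the opening, from 0 (shut) to 1 (fully open), set as the call begins (left out, the last holds). The fingers move at their own pace and stop on an object; "squeeze" is the grip in N (left out, the last holds). Time passes only in rows, so rows that do not move let the fingers close. It gives the time, the measured TCP pose, the force, the opening and the grip force at its end, in the units of the state.
- get_state(): the state, without advancing time (a new reading comes with each control period).
- cams.read_camera(name): name is "scene" or "top"; returns a dict with "color" (384x512x3 uint8, blue, green, red), "vfov" (degrees; the focal length in pixels is half the picture's height over the tangent of half this angle, whatever the lens; pixels are square), "cx", "cy" (the principal point, pixels), "rvec" (rotation vector, rad) and "tvec" (3), from world to camera coordinates, as OpenCV has them. Camera axes: x right, y down, z forward; pixel columns grow to the right and rows downward; lengths in m; the calibration is good to about 2 mm. A picture is of the moment at which its call begins. There is no depth.
- ctrl.sign_off(): hands the job in; it is judged then, once.
The state is a dict: "time": time; "qpos": joint angles; "dq": joint speeds; "joint_efforts": joint torques, N m; "eef_pos": TCP position; "tcp_rot": TCP orientation; "contact_force": force on the tool from outside, world axes, zero at the start; "wrist_torque": the same for the moment, N m; "opening": opening from 0.0 (shut) to 1.0 (fully open); "finger_force": force on a finger pad.
Only numpy, scipy, OpenCV 4.12 (cv2) and the standard library are available. Lean on these libraries where they do the work, as an engineer would, in place of code of your own. Each camera call takes 0.05 s, during which the arm holds its last target. There are 200 camera calls.

TASK

The three square clay pots in the wooden carrier are loose and would rattle when carried. Take the tapered beech wedge out of its stand and drive it down, thin end first and upright, between the last pot and the sloping end of the carrier, its slope lying against the sloping end, until all the pots are pushed tight together and the wedge is firmly home. Leave the wedge there and keep the pots upright.

Things in the scene. Friction and masses are not known exactly. Their poses are not given: they have to be found in the camera images.
- wedge: Beech wedge 130 mm tall, 44 wide in x, 0.13 kg; stands thin end down in a dark stand 55 high, pocket 45 deep, lifts straight out. Origin: centre of thin end's underside, z up. +y face upright at y=+6. -y face slopes out 20 deg (0.364 mm per mm) from y=-6 at the tip to -39 at height 90; above that a straight head. Grip the head across x (faces x=±22). Not the straight square beech block nearby.
- carrier: Fixed wooden carrier with a row of 3 pots along its y. 96 wide (x), 255 long (y). Origin: centre of underside, z up; floor top z=12. Upright end at +y, inner face y=110. The -y end leans out like the wedge's slope: inner face y=-78.4 at the floor, out 0.364 mm per mm of height to y=-112 at its top, z=105. Low side rails (z to 44) stop at y=-85. Sizes in mm.
- home (a point): Point on the carrier (x 0, y -76, z 22 in its frame, axes as the carrier's) where the wedge's origin lies, axes alike, when it is home and the row tight; 1 mm higher leaves 0.36 mm slack. Lower the wedge along the sloping end (20 deg): it pushes the row to +y. That takes about 4 to 10 N down, clearly more once tight; press to about 20 N. Sizes in mm.
- pot_end: Last pot of the row, beside the gap: open square terracotta pot 60 x 60, 90 tall (top 102 above the carrier's underside), 5 mm walls, 0.22 kg, loose. Origin: centre of underside. Gaps between the pots add to 7 to 11 mm, so it starts at y -47 to -51 in the carrier's frame (gap side 30 further); tight is y -40. The mouth of the gap is then about 30 wide at the pots' top. Sizes in mm.
Things that resemble listed ones, but are neither listed nor needed, are in the scene too. What is shaped like the wedge but pink or yellow is not meant.

How it is judged:
By the outcome, as a careful person would: the job done as asked, in the order asked, and still so for the second after the job is handed in, with the robot touching nothing.
It also fails if it takes over 38 s, if anything falls off the work surface, if the arm or the gripper's body presses on something with over 40 N, if the wrist force passes 120 N, or if a joint passes its speed limit or range.

## Working session

There is one attempt and no reset: what is moved stays moved. The work goes in short steps, Python scripts to look and compute and a tool call to move; the robot and the scene stay as the last step left them, time stands still between calls to the robot, and variables do not carry over. Pictures are saved under pics/ and viewed, at most 10 in all, crops included, and the job is handed in when it is done.

Besides the shell and the picture viewer there is one more tool, called after "Call:" as a command line: name --argument value ..., lists and objects as JSON in quotes. jog_arm: Moves the arm, as the interface text tells. Its arguments: {"type":"object","properties":{"deltas":{"type":"string"},"gripper":{"type":"number"},"squeeze":{"type":"number"}},"required":["deltas"]}

```bash
mkdir -p pics; cat > h.py <<'E'
import numpy as np, cv2
from plant import get_state, cams, ctrl
def cam(n):
    c=cams.read_camera(n); f=192/np.tan(np.radians(c['vfov'])/2)
    K=np.array([[f,0,c['cx']],[0,f,c['cy']],[0,0,1.]]); return c['color'],K,np.array(c['rvec'],float).reshape(3),np.array(c['tvec'],float).reshape(3)
def ray(K,r,t,uv,z):
    R=cv2.Rodrigues(r)[0]; o=-R.T@t; d=R.T@np.linalg.solve(K,[uv[0],uv[1],1.]); return o+d*(z-o[2])/d[2]
def proj(K,r,t,P): return cv2.projectPoints(np.array(P,float).reshape(-1,3),r,t,K,None)[0][:,0]
E
python3 - <<'E'
from h import *
for n in('scene','top'):
    im,K,r,t=cam(n); cv2.imwrite(f'pics/{n}0.png',cv2.resize(im,(800,600),interpolation=cv2.INTER_CUBIC)); print(n,K[0,0],K[:2,2],-cv2.Rodrigues(r)[0].T@t)
s=get_state(); print(s)
E
```

```text
scene 436.41279818177964 [256.85458102 192.02075587] [1.09213927 0.05399633 0.85589321]
top 352.1275652178498 [256.6695921  190.64264094] [ 0.39260104 -0.14845439  0.94087967]
{'time': 0.1, 'qpos': array([-1.29696650e+00,  2.87119822e-01,  1.57804920e+00,  3.03237076e-05,
        1.27859958e+00, -1.50014187e-01]), 'dq': array([-0.00214089, -0.00064359, -0.00381012,  0.00238823,  0.00178981,
       -0.00216318]), 'joint_efforts': array([ 9.31345785e-04, -4.07294726e+01, -2.93697506e+01, -1.53643218e-04,
        3.45520319e-03,  7.48897861e-06]), 'eef_pos': array([ 0.27747687, -0.61471669,  0.24904688]), 'tcp_rot': array([ 9.77628790e-01,  2.10334888e-01, -5.28245893e-05, -1.08678992e-03]), 'contact_force': array([ 1.00946034, -0.19967809,  0.22454698]), 'wrist_torque': array([-0.04745102, -0.01345841, -0.03928081]), 'finger_force': 0.0, 'opening': 1.000024157086753}
```

View pics/scene0.png

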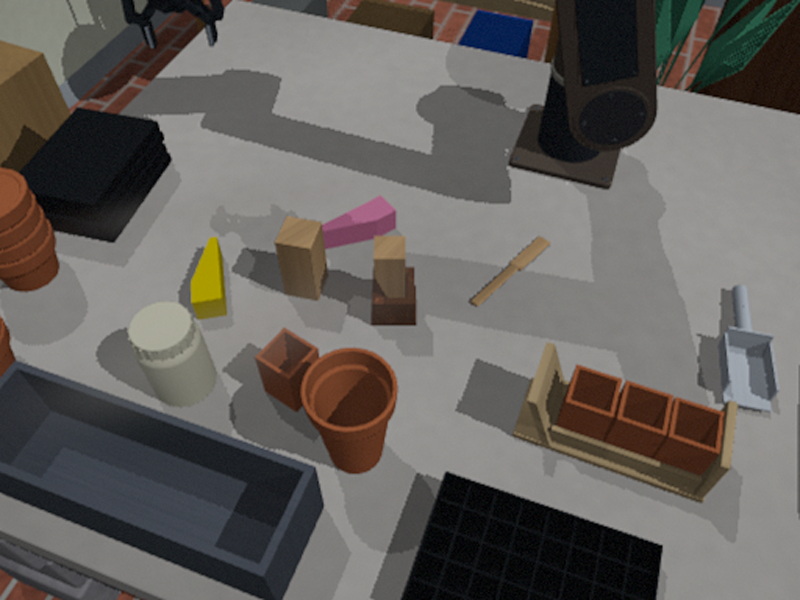

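View pics/top0.png

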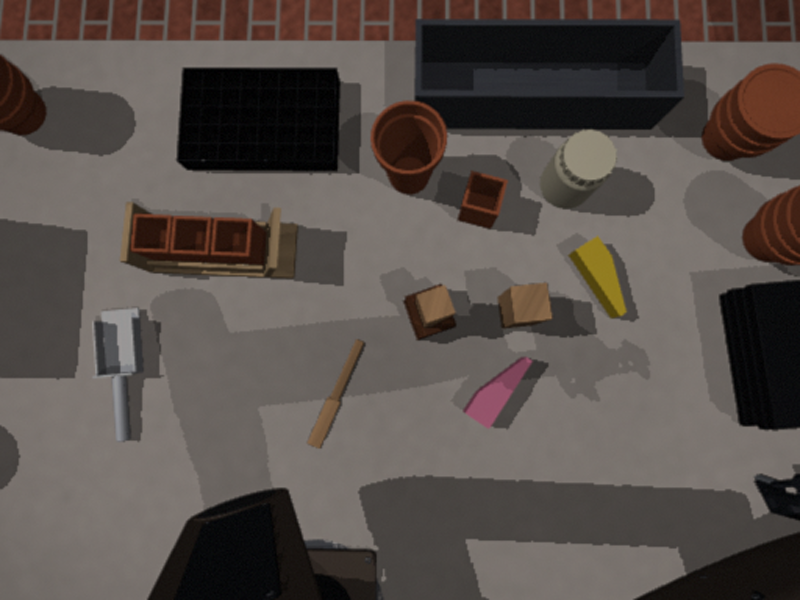

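Two candidates are upright beech. One stands in the dark stand at scene (390,280) / top (433,305); the other is free-standing at scene (302,257) / top (525,303). The one in the stand fits the wedge, and the other is the straight block. The pink and yellow wedges are excluded. The carrier is at top (200,240), with its gap at the right end (-y). I'll confirm with one enlarged crop.

```bash
python3 - <<'E'
from h import *
I={n:cam(n)[0] for n in('scene','top')}
def c(n,x,y,w,h): return cv2.resize(I[n][y:y+h,x:x+w],(400,300),interpolation=cv2.INTER_CUBIC)
# 80x60 (5x) wedge; 
a=c('scene',210,140,92,69); b=c('top',245,170,80,60)
d=c('scene',324,215,160,120); e=c('top',70,115,140,105)
cv2.imwrite('pics/crop1.png',np.vstack([np.hstack([a,b]),np.hstack([d,e])]))
E
```

```text
(no output)
```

View pics/crop1.png

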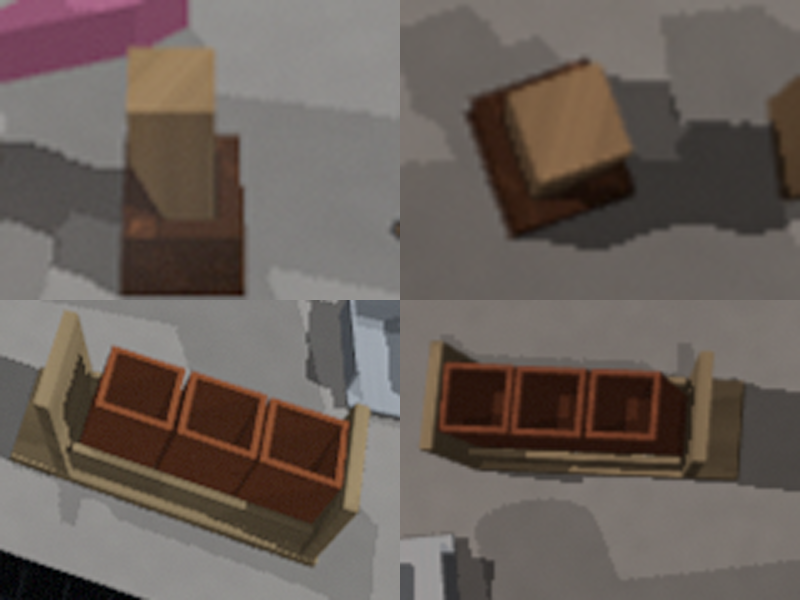

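The stand piece shows the taper at its lower left in the scene view (crop 140-160,200), with its slope facing world -y, so it is the wedge. Next I'll fit poses for the wedge and carrier, then overlay the models to check them.

```bash
cat > fit.py <<'E'
from h import *
from scipy.optimize import least_squares
C={n:cam(n) for n in('scene','top')}
def un(n,x0,y0,s,uv): return n,(x0+(uv[0]+.5)/s-.5, y0+(uv[1]+.5)/s-.5)
def world(p,P):
    c,s=np.cos(p[2]),np.sin(p[2]); P=np.array(P,float).reshape(-1,3)/1e3
    return np.c_[P[:,0]*c-P[:,1]*s+p[0],P[:,0]*s+P[:,1]*c+p[1],P[:,2]]
def fit(obs,p0):
    def f(p): return np.concatenate([proj(*C[n][1:],world(p,P))[0]-uv for (n,uv),P in obs])
    return least_squares(f,p0),f
B=lambda u,v:un('top',245,170,5,(u,v)); A=lambda u,v:un('scene',210,140,400/92,(u,v))
D=lambda u,v:un('scene',324,215,2.5,(u,v)); E=lambda u,v:un('top',70,115,400/140,(u,v))
T=140
W=[(B(107,97),(22,6,T)),(B(200,63),(22,-39,T)),(B(233,152),(-22,-39,T)),(B(140,190),(-22,6,T)),
   (A(128,48),(-22,-39,T)),(A(214,48),(-22,6,T)),(A(214,112),(22,6,T)),(A(127,112),(22,-39,T))]
Cr=[(E(342,80),(48,-127.5,12)),(E(338,180),(-48,-127.5,12)),(D(12,157),(48,-127.5,12)),(D(313,258),(48,127.5,12))]
E
python3 - <<'E'
from fit import *
# top-left crop orientation: try yaw hypotheses by assigning corners cyclically
b=W[:4]; best=[]
for k in range(4):
    o=[(b[i][0],b[(i+k)%4][1]) for i in range(4)]
    for y0 in(-1.5,0,1.5,3):
        r,_=fit(o,[.5,-.2,y0]); best.append((round(r.cost,2),k,r.x.round(4)))
best.sort(key=lambda a:a[0]); print(best[:6])
for k in range(4):
    b2=W[4:]; o=[(b2[i][0],b2[(i+k)%4][1]) for i in range(4)]
    for y0 in(-1.5,0,1.5):
        r,_=fit(o,[.5,-.2,y0]); print(k,r.cost.round(2),r.x.round(4))
r,f=fit(Cr,[.6,.2,0]); print(r.x,f(r.x).round(1))
E
```

```text
[(np.float64(0.21), 0, array([ 0.475 , -0.1693,  0.3666])), (np.float64(0.21), 0, array([ 0.475 , -0.1693,  0.3666])), (np.float64(0.21), 0, array([ 0.475 , -0.1693,  0.3666])), (np.float64(0.21), 0, array([ 0.475 , -0.1693,  0.3666])), (np.float64(0.21), 2, array([ 0.4868, -0.2001, -2.775 ])), (np.float64(0.21), 2, array([ 0.4868, -0.2001, -2.775 ]))]
0 0.11 [ 0.4777 -0.1701  0.3561]
0 0.11 [ 0.4777 -0.1701  0.3561]
0 0.11 [ 0.4777 -0.1701  0.3561]
1 0.07 [ 0.4679 -0.1913 -4.3561]
1 0.07 [ 0.4679 -0.1913  1.9271]
1 0.07 [ 0.4679 -0.1913  1.9271]
2 0.11 [ 0.4892 -0.201  -2.7855]
2 0.11 [ 0.4892 -0.201  -2.7855]
2 0.11 [ 0.4892 -0.201   3.4977]
3 0.07 [ 0.4989 -0.1798 -1.2145]
3 0.07 [ 0.4989 -0.1798 -1.2145]
3 0.07 [ 0.4989 -0.1798 -1.2145]
[ 0.58947742  0.17817453 -0.01730129] [ 0.7 -0.4  0.3 -0.4 -1.  -1.1  1.8  0.3]
```

```bash
cat > ov.py <<'E'
from fit import *
def poly(img,n,p,pts,x0,y0,s,col=(0,255,0)):
    q=proj(*C[n][1:],world(p,pts)); q=(q+.5-[x0,y0])*s-.5
    cv2.polylines(img,[np.round(q*8).astype(int)],False,col,1,cv2.LINE_AA,3)
def rect(x,y,z): return [(x[0],y[0],z),(x[1],y[0],z),(x[1],y[1],z),(x[0],y[1],z),(x[0],y[0],z)]
def carrier(img,n,p,*a):
    for z in(0,12): poly(img,n,p,rect((-48,48),(-127.5,127.5),z),*a)
    for x in(-48,48): poly(img,n,p,[(x,-78.4,12),(x,-112,105)],*a); poly(img,n,p,[(x,110,12),(x,110,105)],*a)
    poly(img,n,p,[(-48,-112,105),(48,-112,105)],*a); poly(img,n,p,[(-48,-78.4,12),(48,-78.4,12)],*a)
    poly(img,n,p,[(-48,110,105),(48,110,105)],*a)
def wedge(img,n,p,z,*a):
    for x in(-22,22): poly(img,n,p,[(x,6,z),(x,-6,z),(x,-39,z+90),(x,-39,z+130),(x,6,z+130),(x,6,z)],*a,)
    for y in(-39,6): poly(img,n,p,[(-22,y,z+130),(22,y,z+130)],*a)
def crop(n,x,y,w,h,S): return cv2.resize(C[n][0][y:y+h,x:x+w],S,interpolation=cv2.INTER_CUBIC)
E
python3 - <<'E'
from ov import *
p=fit(Cr,[.6,.2,0])[0].x; w=fit(W,[.48,-.17,.36])[0].x; print(p,w)
a=crop('scene',324,215,160,120,(520,390)); carrier(a,'scene',p,324,215,3.25)
b=crop('top',70,115,140,105,(280,210)); 
b=crop('top',75,120,130,65,(520,260)); carrier(b,'top',p,75,120,4)
c=crop('scene',225,140,56,72,(280,360)); wedge(c,'scene',w,10,225,140,5)
d=crop('top',250,170,56,58,(280,290)); wedge(d,'top',w,10,250,170,5)
cv2.imwrite('pics/ov1.png',np.hstack([np.vstack([a,b])[:600],np.vstack([c,d])[:600]]))
E
```

```text
[ 0.58947742  0.17817453 -0.01730129] [ 0.47608937 -0.16981822  0.36176901]
```

View pics/ov1.png

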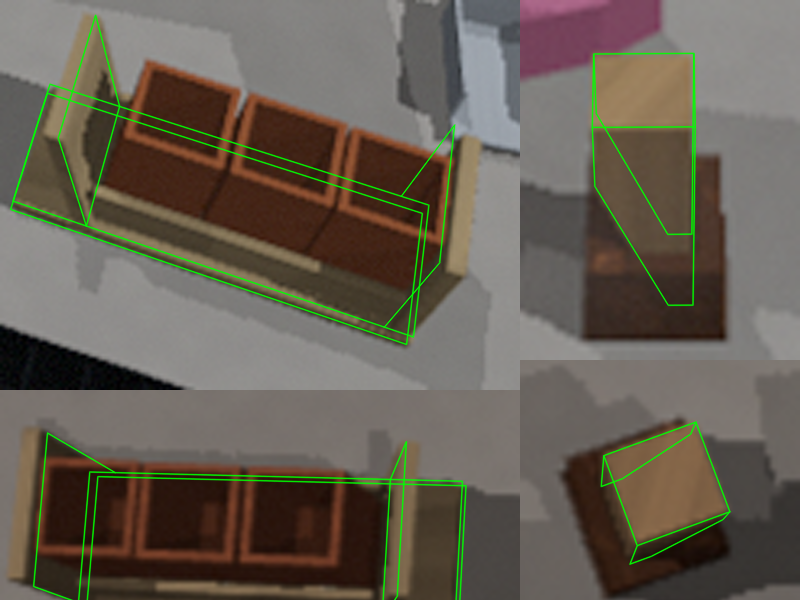

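The wedge fit matches its outline to sub-pixel, and the carrier's -y end matches too. The wedge is at (0.476,-0.170) with yaw 0.362. The carrier is at (0.589,0.178) with yaw -0.017. Moving over the wedge head at (0.482,-0.185).

Call:
jog_arm --deltas "0.5 1 0 0 0 0.75;0.5 1 0 0 0 0.75;0.5 1 0 0 0 0.75;0.5 1 0 0 0 0.75;0.5 1 0 0 0 0.75;0.5 1 0 0 0 0.75;0.5 1 0 0 0 0.75;0.5 1 0 0 0 0.75;0.5 1 0 0 0 0.75;0.5 1 0 0 0 0.75;0.5 1 0 0 0 0.75;0.5 1 0 0 0 0.75;0.5 1 0 0 0 0.75;0.5 1 0 0 0 0.75;0.5 1 0 0 0 0.75;0.5 1 0 0 0 0.75;0.5 1 0 0 0 0.75;0.5 1 0 0 0 0.75;0.5 1 0 0 0 0.75;0.5 1 0 0 0 0.75" --gripper 1

```text
time: 2.9
eef_pos: [0.4779, -0.2146, 0.2506]
tcp_rot: [0.571, 0.821, -0.0, 0.0]
contact_force: [0.2, 0.0, -0.4]
opening: 1.0
finger_force: 0.0
```

Call:
jog_arm --deltas "0.1 0.75 0 0 0 0.1;0.1 0.7 0 0 0 0;0 0 0 0 0 0"

```text
time: 3.28
eef_pos: [0.4815, -0.1856, 0.2504]
tcp_rot: [0.568, 0.823, -0.0, 0.0]
contact_force: [-0.6, -0.4, 0.6]
opening: 0.996
finger_force: 0.0
```

```bash
cat > st.py <<'E'
from h import *
from scipy.spatial.transform import Rotation as Ro
s=get_state(); R=Ro.from_quat(s['tcp_rot']).as_matrix()
print(s['time'],s['eef_pos'].round(4),'yaw y',np.arctan2(R[1,1],R[0,1]).round(4),'z',R[:,2].round(3),'F',s['contact_force'].round(1),'M',s['wrist_torque'].round(2),s['opening'].round(3),s['finger_force'],'q',s['qpos'].round(2))
E
python3 st.py
```

```text
Traceback (most recent call last):
  File "st.py", line 4, in <module>
    print(s['time'],s['eef_pos'].round(4),'yaw y',np.arctan2(R[1,1],R[0,1]).round(4),'z',R[:,2].round(3),'F',s['contact_force'].round(1),'M',s['wrist_torque'].round(2),s['opening'].round(3),s['finger_force'],'q',s['qpos'].round(2))
                                                                                                                                                                        ^^^^^^^^^^^^^^^^^^
AttributeError: 'float' object has no attribute 'round'
```

Call:
jog_arm --deltas "0 0 -1 0 0 0;0 0 -1 0 0 0;0 0 -1 0 0 0;0 0 -1 0 0 0;0 0 -1 0 0 0;0 0 -0.9 0 0 0;0 0 -0.5 0 0 0;0 0 0 0 0 0"

```text
time: 4.28
eef_pos: [0.4812, -0.1862, 0.1216]
tcp_rot: [0.568, 0.823, -0.0, -0.001]
contact_force: [-0.3, 0.3, -0.2]
opening: 0.998
finger_force: 0.0
```

Call:
jog_arm --deltas "0 0 0 0 0 0;0 0 0 0 0 0;0 0 0 0 0 0;0 0 0 0 0 0;0 0 0 0 0 0;0 0 0 0 0 0" --gripper 0 --squeeze 80

```text
time: 5.03
eef_pos: [0.4823, -0.1865, 0.1234]
tcp_rot: [0.568, 0.823, 0.0, 0.001]
contact_force: [0.6, 1.3, 5.3]
opening: 0.5
finger_force: 80.8
```

```bash
sed -i "s/s\['opening'\].round(3)/s['opening']/" st.py; python3 st.py
```

```text
5.025 [ 0.4823 -0.1865  0.1234] yaw y 0.3629 z [ 0.002 -0.001 -1.   ] F [0.6 1.3 5.3] M [ 0.25 -0.03 -0.03] 0.49953862021764034 80.83675503730774 q [-0.57  0.08  2.06  0.    1.   -0.93]
```

Call:
jog_arm --deltas "0 0 0.3 0 0 0;0 0 0.7 0 0 0;0 0 1 0 0 0;0 0 1 0 0 0;0 0 1 0 0 0;0 0 1 0 0 0;0 0 1 0 0 0;0 0 0.5 0 0 0;0 0 0 0 0 0;0 0 0 0 0 0"

```text
time: 6.28
eef_pos: [0.481, -0.186, 0.2513]
tcp_rot: [0.568, 0.823, -0.0, -0.001]
contact_force: [-0.3, -0.5, -1.3]
opening: 0.5
finger_force: 81.9
```

```bash
python3 st.py; python3 - <<'E'
from ov import *
s=get_state(); im=C['scene'][0]
a=crop('scene',200,90,120,120,(600,600)); 
w=fit(W,[.48,-.17,.36])[0].x
# predicted wedge at lifted height: origin rel tcp at grasp
d=s['eef_pos']-np.array([.4823,-.1865,.1234]); q=w.copy(); q[:2]+=d[:2]
wedge(a,'scene',q,10+d[2]*1e3,200,90,5); cv2.imwrite('pics/lift.png',a)
E
```

```text
6.275 [ 0.481  -0.186   0.2513] yaw y 0.363 z [-0.002  0.001 -1.   ] F [-0.3 -0.5 -1.3] M [-0.01  0.03 -0.01] 0.5002894744774955 81.93709015846252 q [-0.57 -0.07  1.96 -0.    1.25 -0.93]
```

View pics/lift.png

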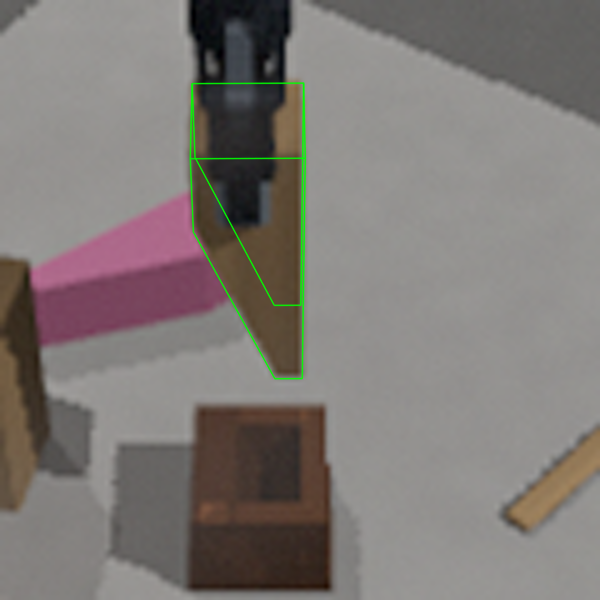

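The in-hand pose matches the model exactly: upright, tip at z 0.138. Carrying it to above the gap.

Call:
jog_arm --deltas "0.38 0.9 0 0 0 -0.27;0.38 0.9 0 0 0 -0.27;0.38 0.9 0 0 0 -0.27;0.38 0.9 0 0 0 -0.27;0.38 0.9 0 0 0 -0.27;0.38 0.9 0 0 0 -0.27;0.38 0.9 0 0 0 -0.27;0.38 0.9 0 0 0 -0.27;0.38 0.9 0 0 0 -0.27;0.38 0.9 0 0 0 -0.27;0.38 0.9 0 0 0 -0.27;0.38 0.9 0 0 0 -0.27;0.38 0.9 0 0 0 -0.27;0.38 0.9 0 0 0 -0.27;0 0 0 0 0 0;0 0 0 0 0 0"

```text
time: 8.38
eef_pos: [0.5876, 0.0653, 0.2517]
tcp_rot: [0.712, 0.702, -0.001, -0.0]
contact_force: [-0.3, -0.7, -1.0]
opening: 0.503
finger_force: 81.8
```

Call:
jog_arm --deltas "0 0 -0.7 0 0 0;0 0 0 0 0 0;0 0 0 0 0 0"

```text
time: 8.75
eef_pos: [0.5877, 0.0654, 0.2379]
tcp_rot: [0.713, 0.702, -0.0, -0.0]
contact_force: [-1.0, -0.5, -2.2]
opening: 0.507
finger_force: 81.8
```

```bash
python3 st.py; cat > look.py <<'E'
import sys
from ov import *
from scipy.spatial.transform import Rotation as Ro
s=get_state(); R=Ro.from_quat(s['tcp_rot']).as_matrix(); y=np.arctan2(R[1,1],R[0,1])
o=s['eef_pos']-np.array([-np.sin(y)*-.0178,np.cos(y)*-.0178,.1134]); q=[o[0],o[1],y]
p=np.array([.5895,.1782,-.0173]); e=o[:2]-p[:2]; c,sn=np.cos(p[2]),np.sin(p[2])
print('wedge in carrier mm',(np.array([e[0]*c+e[1]*sn,-e[0]*sn+e[1]*c,o[2]])*1e3).round(1),'dyaw',y-p[2])
a=crop('scene',310,150,180,180,(600,600))[:,:600]; S=600/180
carrier(a,'scene',p,310,150,S); wedge(a,'scene',q,o[2]*1e3,310,150,S,(255,255,0))
if len(sys.argv)>1: cv2.imwrite(sys.argv[1],a)
E
python3 look.py pics/entry.png
```

```text
8.75 [0.5877 0.0654 0.2379] yaw y -0.0154 z [-0.001  0.    -1.   ] F [-1.  -0.5 -2.2] M [-0.02 -0.02  0.02] 0.5069450091028017 81.8330705165863 q [-0.06  0.11  1.8  -0.    1.23 -0.05]
wedge in carrier mm [  0.5 -94.9 125.2] dyaw 0.002062340218408872
```

View pics/entry.png

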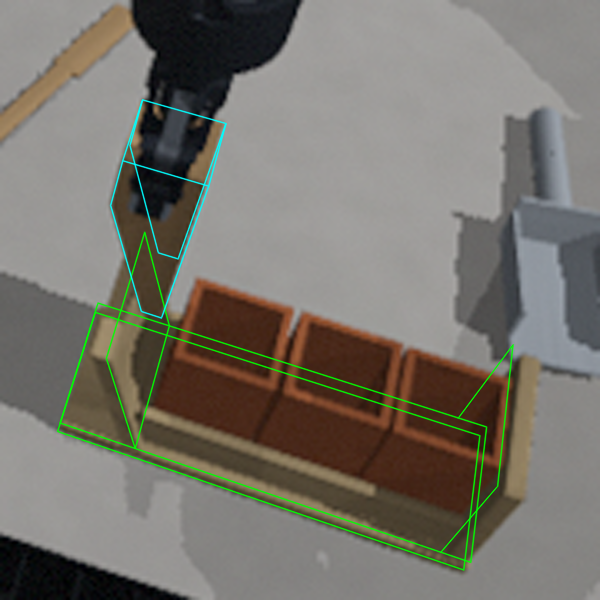

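Call:
jog_arm --deltas "0 0 -0.5 0 0 0;0 0 -0.5 0 0 0;0 0 -0.4 0 0 0;0 0.05 -0.4 0 0 0;0 0.05 -0.4 0 0 0;0 0.05 -0.4 0 0 0;0 0.05 -0.2 0 0 0;0 0 0 0 0 0"

```text
time: 9.85
eef_pos: [0.5883, 0.0708, 0.1823]
tcp_rot: [0.713, 0.702, 0.001, -0.0]
contact_force: [1.6, 4.8, -0.9]
opening: 0.505
finger_force: 82.0
```

```bash
python3 st.py; python3 look.py
```

```text
9.85 [0.5883 0.0708 0.1823] yaw y -0.0154 z [ 0.001  0.002 -1.   ] F [ 1.6  4.8 -0.9] M [ 1.06 -0.28 -0.1 ] 0.5047142238054655 82.02188014984131 q [-0.05  0.17  1.84  0.    1.13 -0.04]
wedge in carrier mm [  0.6 -89.7  68.9] dyaw 0.0018378627762414574
```

Call:
jog_arm --deltas "0 0.1 -0.2 0 0 0;0 0.075 -0.2 0 0 0;0 0.075 -0.2 0 0 0;0 0.075 -0.2 0 0 0;0 0 0 0 0 0"

```text
time: 10.58
eef_pos: [0.5883, 0.0769, 0.1663]
tcp_rot: [0.712, 0.702, 0.001, -0.0]
contact_force: [0.4, 6.3, 2.6]
opening: 0.505
finger_force: 82.4
```

```bash
python3 st.py; python3 look.py
```

```text
10.575 [0.5883 0.0769 0.1663] yaw y -0.0153 z [ 0.001  0.001 -1.   ] F [0.4 6.3 2.6] M [ 1.24 -0.18 -0.1 ] 0.505248912409508 82.43857026100159 q [-0.04  0.19  1.85  0.    1.1  -0.03]
wedge in carrier mm [  0.5 -83.5  52.9] dyaw 0.0019451217403872647
```

Call:
jog_arm --deltas "0 0.1 -0.2 0 0 0;0 0.075 -0.2 0 0 0;0 0.075 -0.2 0 0 0;0 0 0 0 0 0"

```text
time: 11.18
eef_pos: [0.5885, 0.0816, 0.1546]
tcp_rot: [0.712, 0.702, 0.001, 0.0]
contact_force: [0.4, 5.9, 3.9]
opening: 0.505
finger_force: 82.6
```

```bash
python3 st.py; python3 look.py
```

```text
11.175 [0.5885 0.0816 0.1546] yaw y -0.0149 z [ 0.001  0.    -1.   ] F [0.4 5.9 3.9] M [ 1.01 -0.11 -0.07] 0.5054361577124837 82.64459609985352 q [-0.03  0.21  1.86  0.    1.08 -0.02]
wedge in carrier mm [  0.6 -78.8  41.1] dyaw 0.0022774744725065615
```

Call:
jog_arm --deltas "0 0.075 -0.2 0 0 0;0 0.075 -0.2 0 0 0;0 0.04 -0.1 0 0 0;0 0 0 0 0 0"

```text
time: 11.78
eef_pos: [0.5889, 0.0851, 0.1456]
tcp_rot: [0.712, 0.702, 0.001, 0.001]
contact_force: [0.3, 5.1, 6.2]
opening: 0.505
finger_force: 83.1
```

```bash
python3 st.py; python3 look.py
```

```text
11.775 [0.5889 0.0851 0.1456] yaw y -0.0146 z [ 0.002 -0.001 -1.   ] F [0.3 5.1 6.2] M [ 0.73  0.12 -0.1 ] 0.5052418342396819 83.07964324951172 q [-0.03  0.22  1.86 -0.    1.06 -0.01]
wedge in carrier mm [  1.  -75.3  32.2] dyaw 0.0026305085882088308
```

Forces are normal for pushing the row. Going on to home (z 22), in smaller steps.

Call:
jog_arm --deltas "0 0.05 -0.15 0 0 0;0 0.05 -0.15 0 0 0;0 0 0 0 0 0"

```text
time: 12.25
eef_pos: [0.5893, 0.0872, 0.1401]
tcp_rot: [0.712, 0.702, 0.001, 0.001]
contact_force: [-0.1, 5.7, 8.8]
opening: 0.505
finger_force: 83.1
```

Call:
jog_arm --deltas "0 0.04 -0.1 0 0 0;0 0 0 0 0 0"

```text
time: 12.5
eef_pos: [0.5895, 0.0878, 0.1386]
tcp_rot: [0.712, 0.702, 0.001, 0.002]
contact_force: [-1.0, 4.8, 9.0]
opening: 0.505
finger_force: 83.4
```

```bash
python3 st.py; python3 look.py
```

```text
12.5 [0.5895 0.0878 0.1386] yaw y -0.0146 z [ 0.004 -0.001 -1.   ] F [-1.   4.8  9. ] M [ 0.66  0.2  -0.13] 0.5049107641373742 83.3707058429718 q [-0.02  0.23  1.86 -0.    1.05 -0.01]
wedge in carrier mm [  1.5 -72.6  25.2] dyaw 0.0026777409356961053
```

Call:
jog_arm --deltas "0 0.03 -0.1 0 0 0;0 0 0 0 0 0"

```text
time: 12.85
eef_pos: [0.5897, 0.0884, 0.1373]
tcp_rot: [0.712, 0.702, 0.001, 0.002]
contact_force: [-1.1, 6.2, 12.0]
opening: 0.501
finger_force: 83.6
```

Call:
jog_arm --deltas "0 0.03 -0.1 0 0 0;0 0 0 0 0 0"

```text
time: 13.1
eef_pos: [0.5899, 0.0887, 0.1366]
tcp_rot: [0.712, 0.702, 0.001, 0.002]
contact_force: [-2.3, 4.9, 16.4]
opening: 0.507
finger_force: 84.0
```

Call:
jog_arm --deltas "0 0.02 -0.1 0 0 0;0 0 0 0 0 0"

```text
time: 13.35
eef_pos: [0.5901, 0.0889, 0.1363]
tcp_rot: [0.712, 0.702, 0.0, 0.002]
contact_force: [-5.9, 4.3, 22.4]
opening: 0.505
finger_force: 84.7
```

Call:
jog_arm --deltas "-0.05 0.01 -0.08 0 0 0;0 0 0 0 0 0;0 0 0 0 0 0"

```text
time: 13.72
eef_pos: [0.5901, 0.0889, 0.1362]
tcp_rot: [0.712, 0.702, 0.001, 0.003]
contact_force: [-4.0, 4.4, 27.0]
opening: 0.499
finger_force: 85.3
```

```bash
python3 st.py; sed -i 's/\.1782,-\.0173/.1817,-.0173/' look.py; python3 look.py pics/home.png
```

```text
13.725 [0.5901 0.0889 0.1362] yaw y -0.0144 z [ 0.006 -0.003 -1.   ] F [-4.   4.4 27. ] M [-0.17  1.81 -0.41] 0.4987374262214619 85.27063965797424 q [-0.02  0.23  1.86 -0.    1.04 -0.  ]
wedge in carrier mm [  2.1 -75.   22.8] dyaw 0.002890876444215434
```

View pics/home.png

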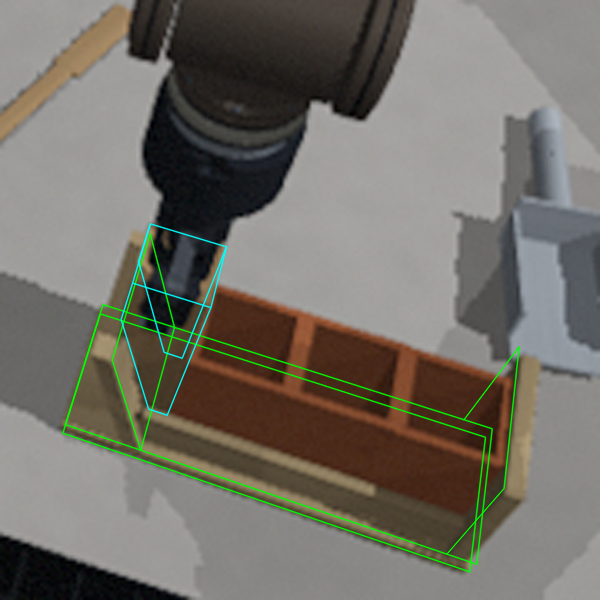

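All three pots now touch each other and are upright, with the wedge seated at about z 22.8 and 27 N reached. Releasing and retreating.

Call:
jog_arm --deltas "0 0 0 0 0 0;0 0 0.1 0 0 0;0 0 0.1 0 0 0;0 0 0 0 0 0;0 0 0 0 0 0" --gripper 1

```text
time: 14.45
eef_pos: [0.5868, 0.0895, 0.1323]
tcp_rot: [0.712, 0.702, -0.0, -0.0]
contact_force: [-0.2, 0.0, -0.1]
opening: 0.999
finger_force: 0.0
```

Call:
jog_arm --deltas "0 0 0.5 0 0 0;0 0 1 0 0 0;0 0 1 0 0 0;0 0 1 0 0 0;0 0 1 0 0 0;0 -0.5 1 0 0 0;-0.5 -1 0 0 0 0;-0.5 -1 0 0 0 0;-0.5 -1 0 0 0 0;-0.5 -1 0 0 0 0;-0.5 -1 0 0 0 0;-0.5 -1 0 0 0 0;0 -1 0 0 0 0;0 -1 0 0 0 0;0 0 0 0 0 0"

```text
time: 16.32
eef_pos: [0.527, -0.0819, 0.2425]
tcp_rot: [0.713, 0.701, -0.0, -0.0]
contact_force: [-0.6, 0.8, 0.3]
opening: 0.997
finger_force: 0.0
```

```bash
python3 st.py; python3 - <<'E'
from ov import *
p=np.array([.5895,.1817,-.0173]); q=[*world(p,(1.5,-75.5,0))[0][:2],p[2]]
a=crop('scene',325,180,160,120,(800,600))[:,:]; wedge(a,'scene',q,22,325,180,5,(255,255,0))
b=crop('top',70,110,140,80,(560,320))
cv2.imwrite('pics/fin.png',np.vstack([cv2.resize(a,(400,300)),cv2.resize(b,(400,229))]))
a=crop('scene',325,180,120,90,(800,600)); wedge(a,'scene',q,22,325,180,800/120,(255,255,0)); b=cv2.resize(crop('top',120,120,70,60,(280,240)),(280,240)); a[360:,520:]=b; cv2.imwrite('pics/fin.png',a)
E
```

```text
16.325 [ 0.527  -0.0819  0.2425] yaw y -0.0175 z [-0.  0. -1.] F [-0.6  0.8  0.3] M [ 0.02 -0.04 -0.02] 0.9973690633826802 0.0 q [-0.34 -0.02  1.93  0.    1.23 -0.33]
```

View pics/fin.png

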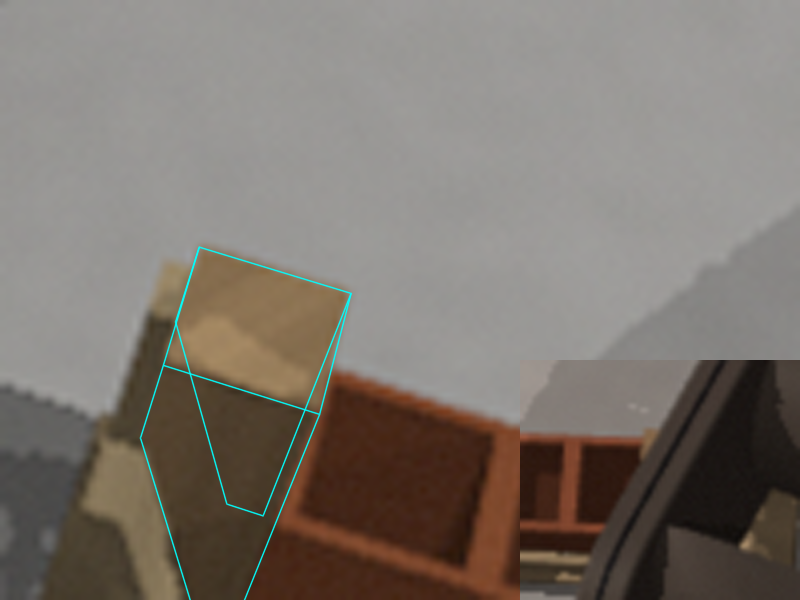

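The wedge stands upright at home (its top face at (200,248)-(320,412) matches the model), its slope is on the end wall, and the pots are tight and upright. Handing in.

```bash
python3 -c "
from plant import ctrl
print(ctrl.sign_off())"
```

```text
the job is handed in; nothing more can be done
None
```

I drove the beech wedge home, pressing to about 27 N. It stands upright with its slope against the sloping end, the three pots are tight together and upright, and the arm is clear; the job was handed in at about 16 s.

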